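# Space three wardrobe shelves with a stepped spacer block

## Task

Set the three walnut shelves of the dollhouse wardrobe an equal gap apart with the spacer, working up from its blue foot board: hold it astride each shelf in turn, spacer leg on the foot side, and with its lip draw the shelf footward until the leg beds snugly against the board before it without shoving that board along. Press gently, let nothing but the spacer touch the wardrobe, and leave the other things on the desk alone. When all three gaps are equal, stand the spacer upright in the open oak chest and let go.

Things in the scene. Friction and masses are not known exactly. Their poses are not given: they have to be found in the camera images.
- carcass: pale basswood wardrobe carcass lying on its back, open side up, fixed to the worktop; outside 181 x 106 x 46 mm (length, width, height), inside 165 x 90 mm, back panel 6 mm thick, sides and head board 8 mm thick and 46 mm high. Origin: centre of its underside, on the worktop. x runs along its length from foot to head, z up
- plinth: the foot board of the wardrobe, blue, 8 mm thick, 90 mm wide, top edge at height 46 mm, fixed to the carcass. Origin: on its inner face (the face that looks at the shelves), mid-width, at worktop height; axes as the carcass, so x points from the foot board to the shelves
- shelf1: walnut shelf nearest the foot board, 5 mm thick along x, 89 mm wide, standing on edge, top edge at height 44 mm. Slides only along the carcass x axis, in tight grooves: it takes about 4 N to move and stays where it is left. Starts 6 to 16 mm too far from the foot. Origin: mid-thickness, mid-width, at worktop height; axes as the carcass. Properly set, its origin is 29.5 mm from the plinth origin (clear gap 27 mm)
- shelf2: the second walnut shelf, same as shelf1; starts 18 to 29 mm too far. Properly set, its origin is 32 mm from that of shelf1 (clear gap 27 mm)
- shelf3: the third walnut shelf, same as shelf1; starts 30 to 41 mm too far. Properly set, its origin is 32 mm from that of shelf2 (clear gap 27 mm)
- spacer: the spacer, loose, 0.10 to 0.20 kg, standing: red handle clamped by a thumbscrew on an aluminium block. Origin: under the handle's centre, at the level of the feet, z up, x within 0.9 rad of the carcass x. Handle 18 mm thick along x, 30 mm wide, 36 to 80 mm above the feet. The block's middle sits anywhere from -7 to +7 mm along x from the handle's, differently each time, and is not measured
- spacer_grip (a point): middle of the red handle, 58 mm above the feet. The block below it, 39 mm long (x) and 40 mm wide: spacer leg 7 mm thick at its -x end, slot 25 mm wide and 26 mm deep, lip 7 mm at its +x end, bridge 26 to 36 mm high. Use: x along the carcass x, feet 26 mm above the worktop, legs astride the shelf. Lip's inner to leg's outer face is 32 mm: less the 5 mm shelf, a 27 mm gap
- chest: small oak parts chest, fixed, open, empty: outside 140 x 140 mm, walls 8 mm thick and 44 mm high, floor 8 mm thick; its lid is fixed open on the +x side, leaning outward, up to 160 mm high. Origin: centre of its underside, on the worktop; x towards the lid
- chair_a: miniature walnut chair frame, 37 x 37 x 75 mm, a bystander; origin centre of its underside
- chair_b: miniature walnut chair frame, 37 x 37 x 75 mm, a bystander; origin centre of its underside
- square: brass square lying flat, blade 100 mm, stock 70 mm, up to 10 mm high, a bystander; origin at the corner, underside
- pin_tin: round steel tin of pins, 56 mm across, 22 mm high, a bystander; origin centre of its underside
- glue: closed glue bottle, 40 mm across, 100 mm high, a bystander; origin centre of its underside
- pin_hammer: small hammer lying down, 190 mm long, a bystander
- offcut: basswood offcut 70 x 24 x 12 mm, a bystander; origin centre of its underside
Not all that is in view belongs to the job. What is shaped like the chest but pink or red is not meant.

How it is judged:
On the way, in this order (a step that is already met when the one before it is completed fails the run):
1. the spacer beds between the foot board and the first shelf, touching both (contact force between spacer and plinth above 0.3 N and contact force between spacer and shelf1 above 0.3 N and x of shelf1 in the frame of plinth between 0.0277 and 0.0313 m), for 0.05 s.
2. then between the first and second shelf, touching both (contact force between spacer and shelf1 above 0.3 N and contact force between spacer and shelf2 above 0.3 N and x of shelf2 in the frame of shelf1 between 0.0302 and 0.0338 m), for 0.05 s.
3. then between the second and third shelf, touching both (contact force between spacer and shelf2 above 0.3 N and contact force between spacer and shelf3 above 0.3 N and x of shelf3 in the frame of shelf2 between 0.0302 and 0.0338 m), for 0.05 s.
At the end, for the whole second after the job is handed in: each of the three clear gaps (foot board to shelf 1, shelf 1 to 2, shelf 2 to 3) is 27 mm within 1.5 mm; the spacer stands upright (within 0.12 rad) on the floor of the chest, inside its walls, released and at rest (x of shelf1 in the frame of plinth between 0.028 and 0.031 m and x of shelf2 in the frame of shelf1 between 0.0305 and 0.0335 m and x of shelf3 in the frame of shelf2 between 0.0305 and 0.0335 m and x of spacer in the frame of chest between -0.062 and 0.062 m and y of spacer in the frame of chest between -0.062 and 0.062 m and z of spacer in the frame of chest below 0.012 m and angle between spacer's own z axis and vertical below 0.12 rad and linear speed of spacer below 0.01 m/s); the robot touches nothing.
It fails at once if the spacer is pressed against the wardrobe or its shelves with more than 20 N (contact force between spacer and carcass above 20 N).
It fails at once if the robot itself touches the wardrobe or its shelves (over 1 N) (contact force between any of the fingers, the arm and carcass above 1 N).
It fails at once if a bystander is moved more than 15 mm (distance of any of chair_a, chair_b, square, pin_tin, glue, pin_hammer, offcut from where it was at the start of the episode above 0.015 m).
It also fails if it takes over 72 s, if anything falls off the work surface, if the arm or the gripper's body presses on something with over 40 N, if the wrist force passes 120 N, or if a joint passes its speed limit or range.

## Robot

A 6-joint arm with a two-finger parallel gripper is mounted at the origin on the work surface. World frame = base frame: x ahead of the robot, y to its left, z up, the work surface at z = 0. Lengths are in m, angles in rad, forces in N, time in s.
With the tool pointing down it reaches from about 0.375 to 0.975 m from the base axis. Payload 3.8 kg.
Tool frame: the origin (TCP) lies at the very end of the fingers, on their centre line; the grasp point (between the pads) lies 19 mm behind it (bot.pinch_z is the distance from the TCP to the grasp point, in m); x points along the fingers, y is the direction in which the jaws open and shut, and the axes are right-handed (so a half turn about x gives the same grasp; the last joint's range is limited). The gripper opens to 85 mm and grips with 20 to 120 N. Pads are 22 mm wide; open, the fingers measure 114 mm over their backs; the gripper's body (76 mm by 85 mm) begins 54 mm behind the grasp point. The pads swing forward as they close: fully open they stand 13 mm farther back than shut.
Start: joints at [-1.157, 0.264, 1.604, -0, 1.274, -0.037], TCP at [0.294, -0.608, 0.231] pointing down, gripper open.
Joint ranges: [-2.63, 2.63], [-0.94, 2.18], [0.31, 2.57], [-1.31, 4.45], [0, 2.66], [-2.55, 2.55]. Speed limits (rad/s): [2.57, 2.57, 3.14, 3.14, 3.14, 3.14].

## Interface

Orientations are given as a rotation vector (axis times angle).
In Python, from workcell import monitor, imaging, finish_job, bot gives the robot as it stands.
- The arm moves only by the tool jog_arm, never from a script. Its argument "rows" is a list of rows, each a list of 7 numbers: the shift along the tool's x, y, z in m, then the turn, a rotation vector about the tool's x, y, z in rad, then the opening in per cent of the stroke, from 0 (shut) to 100 (fully open). A call has 1 to 20 rows; each row is the pose to reach, as a shift and turn from the pose measured when the call began, along the tool's axes at that moment; what a row does not reach only later rows make up. A row lasts 1/10 s, in which the tool goes at most 50 mm and 8.59 degrees, less where a joint would pass 70% of its speed; a pose out of reach is approached as far as the arm can. A call with a gripper value outside its range is refused whole. The fingers move at their own pace and stop on an object; "force" is the grip in N (left out, the last holds). Time passes only in rows, so rows that repeat a pose let the fingers close. It gives the time, the measured TCP pose, the force and the opening at its end, in the units of the state.
- monitor.read_state(): the state, without advancing time (a new reading comes with each control period).
- imaging.read_camera(name): name is "scene" or "top" or "wrist"; returns the picture (420x560x3 uint8, blue, green, red); there is no depth.
- imaging.camera_params(name): a dict with "fx", "fy", "cx", "cy" (pixels), "T" (4x4, takes a point from camera to world coordinates); the wrist camera has in their place "T_tool_cam" (4x4, takes a point from camera to tool coordinates, whose origin is the TCP and whose axes are the tool frame's). Camera axes: x right, y down, z forward; pixel columns grow to the right and rows downward; lengths in m; the calibration is good to about 2 mm. A picture is of the moment at which its call begins: read the wrist's pose just before it. camera_params takes no time and is no camera call.
- finish_job(): hands the job in, once; it reports no verdict.
The state is a dict: "time": time; "q": joint angles; "joint_vel": joint speeds; "joint_torque": joint torques, N m; "tool_pos": TCP position; "tcp_rot": TCP orientation; "wrist_force": force on the tool from outside, world axes, zero at the start; "torque": the same for the moment, N m; "width": opening from 0.0 (shut) to 1.0 (fully open).
Only numpy, scipy, OpenCV 4.12 (cv2) and the standard library are available. Lean on these libraries where they do the work, as an engineer would, in place of code of your own. Each camera call takes 0.05 s, during which the arm holds its last target. There are 200 camera calls.

## Working session

There is one attempt and no reset: what is moved stays moved. The work goes in short steps, Python scripts to look and compute and a tool call to move; the robot and the scene stay as the last step left them, time stands still between calls to the robot, and variables do not carry over. Pictures are saved under pics/ and viewed, about 8 in all and at most 12, crops included, and the job is handed in when it is done.

Besides the shell and the picture viewer there is one more tool, called after "Request:" by a JSON object that holds its "api" and its "payload". jog_arm: Moves the arm, as the interface text tells. Its arguments: {"type":"object","properties":{"rows":{"type":"array","items":{"type":"array","items":{"type":"number"}}},"force":{"type":"number"}},"required":["rows"]}

```bash
mkdir -p pics; ls; python3 - <<'E'
from workcell import monitor, imaging, bot
import cv2,numpy as np
s=monitor.read_state();print(s)
for n in("scene","top"):
    cv2.imwrite(f"pics/{n}0.png",imaging.read_camera(n)); p=imaging.camera_params(n);print(n,p)
print(imaging.camera_params("wrist"),bot.pinch_z)
E
```

```text
pics
{'time': 0.0, 'q': array([-1.15687201e+00,  2.64795940e-01,  1.60537150e+00, -5.81195080e-06,
        1.27372479e+00, -3.69184388e-02]), 'joint_vel': array([-0.00157934,  0.00156806, -0.00050242,  0.00058975,  0.00037304,
       -0.00075256]), 'joint_torque': array([-6.25721077e-04, -5.15110660e+01, -3.67324018e+01, -1.57577065e-04,
        1.27899661e-02, -4.28550464e-06]), 'tool_pos': array([ 0.29380172, -0.60688394,  0.22993456]), 'tcp_rot': array([ 1.97166617,  0.45452736, -1.97254908]), 'wrist_force': array([ 0.42426096, -0.30704495,  0.40749642]), 'torque': array([ 0.05023441,  0.02963498, -0.00128056]), 'width': 0.9969625833335449}
scene {'fx': 380.4957577626649, 'fy': 380.4957577626649, 'cx': 277.65963341776535, 'cy': 207.62845329865618, 'T': array([[ 0.4075408 ,  0.56263318, -0.71927352,  1.24963462],
       [ 0.91318394, -0.24905508,  0.32259364, -0.20716936],
       [ 0.00236316, -0.7882991 , -0.61528769,  0.70681524],
       [ 0.        ,  0.        ,  0.        ,  1.        ]])}
top {'fx': 525.7191483176076, 'fy': 525.7191483176076, 'cx': 275.10967677665195, 'cy': 210.8534777413596, 'T': array([[-4.10727641e-03, -9.98418445e-01,  5.60690628e-02,
         4.01775141e-01],
       [-9.99991464e-01,  4.12597413e-03,  2.17719309e-04,
         1.25082765e-01],
       [-4.48714477e-04, -5.60676900e-02, -9.98426869e-01,
         1.52193228e+00],
       [ 0.00000000e+00,  0.00000000e+00,  0.00000000e+00,
         1.00000000e+00]])}
{'fx': 328.11156810640307, 'fy': 328.11156810640307, 'cx': 272.0914639220145, 'cy': 213.1930682131403, 'T_tool_cam': array([[-9.72030823e-04, -3.25368023e-01,  9.45586963e-01,
        -1.42560900e-01],
       [ 9.99999470e-01,  5.19732777e-06,  1.02975336e-03,
        -3.79237249e-04],
       [-3.39963340e-04,  9.45587463e-01,  3.25367845e-01,
        -8.47003021e-02],
       [ 0.00000000e+00,  0.00000000e+00,  0.00000000e+00,
         1.00000000e+00]])} 0.0187
```

View pics/top0.png

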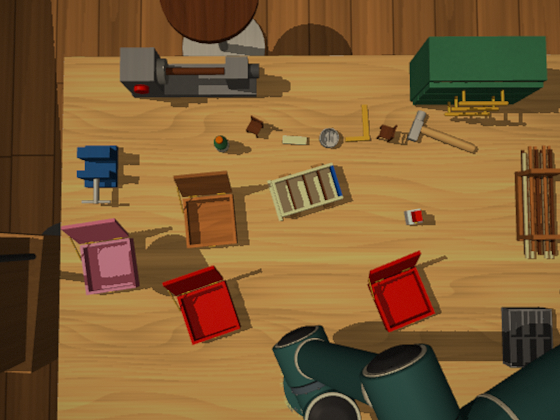

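View pics/scene0.png

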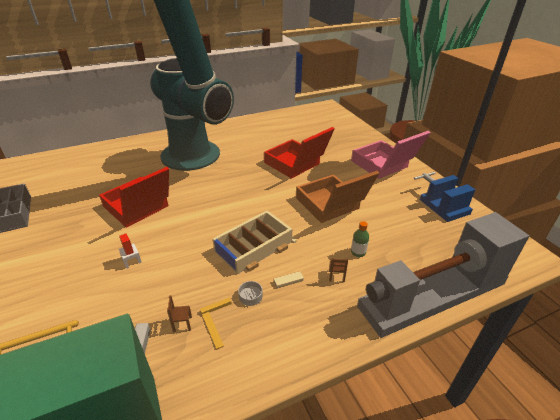

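The top view shows the wardrobe around (307,191), with its blue foot board at (337,180), so the head points left. The spacer is at (415,217), the oak chest at (209,215), and the pink and red chests are decoys. The scene view agrees. The bystanders (chairs, tin, square, glue, offcut) lie beyond the wardrobe.

```bash
cat > h.py <<'E'
import numpy as np,cv2
from scipy.spatial.transform import Rotation as Ro
from workcell import monitor,imaging,bot
def TF(n,s=None):
    p=imaging.camera_params(n)
    if n!="wrist": return p,p["T"]
    s=s or monitor.read_state(); M=np.eye(4);M[:3,:3]=Ro.from_rotvec(s["tcp_rot"]).as_matrix();M[:3,3]=s["tool_pos"]
    return p,M@p["T_tool_cam"]
def ray(p,T,uv,z):
    u,v=uv; d=T[:3,:3]@np.array([(u-p["cx"])/p["fx"],(v-p["cy"])/p["fy"],1]); c=T[:3,3]
    return c+d*(z-c[2])/d[2]
def mask(im,lo,hi): return cv2.inRange(cv2.cvtColor(im,cv2.COLOR_BGR2HSV),lo,hi)
E
python3 - <<'E'
from h import *
p,T=TF("top"); im=cv2.imread("pics/top0.png")
s=monitor.read_state();print(Ro.from_rotvec(s["tcp_rot"]).as_matrix().round(3))
for n,uv,z in [("spacer",(417,216),.08),("spblk",(411,217),.036),("plinthA",(331,168),.046),("plinthB",(340,193),.046),("headA",(271,184),.046),("headB",(279,217),.046),("chestc1",(180,197),.044),("chestc2",(229,192),.044),("chestc3",(237,242),.044),("chestc4",(186,246),.044),("glue",(221,143),.1),("chair",(256,125),.07),("offcut",(295,140),.01),("tin",(330,138),.02),("sq",(368,137),0)]:
    print(n,ray(p,T,uv,z).round(3))
m=mask(im,(110,120,60),(130,255,255));c=np.argwhere(m[150:210,310:360]>0);print(len(c),cv2.minAreaRect(c[:,::-1].astype(np.float32)+[310,150]) if len(c) else 0)
E
```

```text
[[-0.001  0.436 -0.9  ]
 [ 0.002 -0.9   -0.436]
 [-1.    -0.002 -0.   ]]
spacer [ 0.467 -0.264  0.08 ]
spblk [ 0.466 -0.259  0.036]
plinthA [ 0.605 -0.033  0.046]
plinthB [ 0.534 -0.058  0.046]
headA [0.561 0.137 0.046]
headB [0.467 0.115 0.046]
chestc1 [0.525 0.393 0.044]
chestc2 [0.539 0.255 0.044]
chestc3 [0.398 0.233 0.044]
chestc4 [0.387 0.376 0.044]
glue [0.668 0.272 0.1  ]
chair [0.724 0.178 0.07 ]
offcut [0.692 0.067 0.01 ]
tin [ 0.696 -0.034  0.02 ]
sq [ 0.702 -0.147  0.   ]Traceback (most recent call last):
  File "<stdin>", line 6, in <module>
cv2.error: OpenCV(4.12.0) /io/opencv/modules/imgproc/src/convhull.cpp:143: error: (-215:Assertion failed) total >= 0 && (depth == CV_32F || depth == CV_32S) in function 'convexHull'
```

Request:
{"api": "jog_arm", "payload": {"rows": [[-0.02,-0.2315,-0.341,0.2,0,0,100],[-0.02,-0.2315,-0.341,0.2,0,0,100],[-0.02,-0.2315,-0.341,0.2,0,0,100],[-0.02,-0.2315,-0.341,0.2,0,0,100],[-0.02,-0.2315,-0.341,0.2,0,0,100],[-0.02,-0.2315,-0.341,0.2,0,0,100],[-0.02,-0.2315,-0.341,0.2,0,0,100],[-0.02,-0.2315,-0.341,0.2,0,0,100],[-0.02,-0.2315,-0.341,0.2,0,0,100],[-0.02,-0.2315,-0.341,0.2,0,0,100],[-0.02,-0.2315,-0.341,0.2,0,0,100],[-0.02,-0.2315,-0.341,0.2,0,0,100]]}}

```text
time: 1.3
tool_pos: [0.499, -0.2514, 0.2502]
tcp_rot: [2.088, 0.264, -2.091]
wrist_force: [-0.2, 0.5, -0.1]
width: 1.002
```

```bash
python3 - <<'E'
from h import *
s=monitor.read_state();im=imaging.read_camera("wrist");cv2.imwrite("pics/w1.png",im)
import pickle;pickle.dump(s,open("w1.pkl","wb"));print(s["time"],s["tool_pos"])
p,T=TF("wrist",s);
for lo,hi in [((0,150,80),(8,255,255)),((105,120,50),(130,255,255))]:
  m=mask(im,lo,hi);n,l,st,c=cv2.connectedComponentsWithStats(m)
  for i in range(1,n):
    if st[i,4]>80: print(st[i],c[i],ray(p,T,c[i],.08).round(4), cv2.minAreaRect(np.argwhere(l==i)[:,::-1].astype(np.float32)))
E
```

```text
1.3 [ 0.49904969 -0.25141299  0.25018488]
[271 197  20  38 507] [280.09861933 219.57988166] [ 0.4718 -0.2662  0.08  ] ((280.7128601074219, 215.8712921142578), (18.109676361083984, 36.21935272216797), 5.710593223571777)
[ 162  313  103   77 3057] [219.65848871 357.94340857] [ 0.2845 -0.2412  0.08  ] ((210.5360107421875, 359.44805908203125), (77.27851104736328, 95.7037124633789), 79.69515228271484)
[ 70   6  29 102 866] [84.2182448  55.75635104] [ 0.5759 -0.0635  0.08  ] ((84.16481018066406, 56.669456481933594), (104.15311431884766, 8.834478378295898), 78.53046417236328)
```

View pics/w1.png

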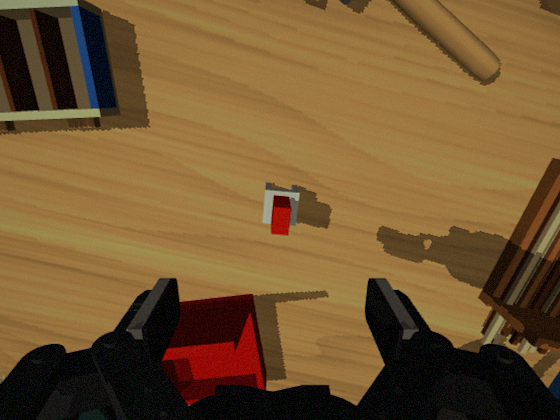

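The spacer is at (281,210) in the wrist view, with the red chest wall at (215,360) and the wardrobe foot at top left. I'll zoom in on the spacer.

```bash
python3 - <<'E'
import cv2
im=cv2.imread("pics/w1.png")[175:245,250:320]
cv2.imwrite("pics/w1c.png",cv2.resize(im,None,fx=8,fy=8,interpolation=cv2.INTER_CUBIC))
E
```

```text
(no output)
```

View pics/w1c.png

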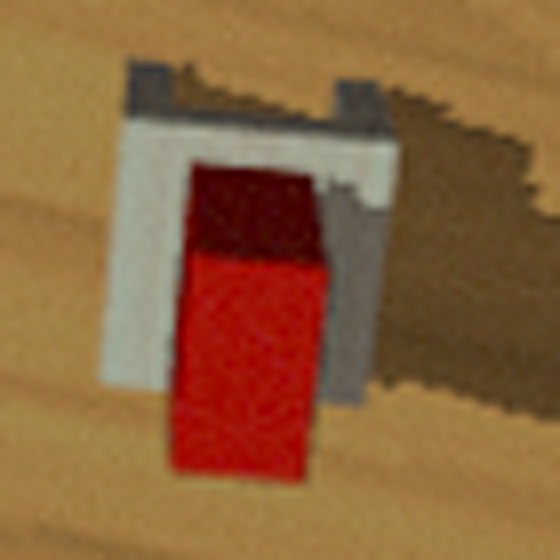

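The crop shows the bright red handle top, with corners at about (188,253), (329,266), (304,482) and (172,472). Below it is the pale bridge top, with corners at (122,118), (398,143), (365,403) and (100,383).

```bash
python3 - <<'E'
from h import *
import pickle
s=pickle.load(open("w1.pkl","rb"));p,T=TF("wrist",s)
R=Ro.from_rotvec(s["tcp_rot"]).as_matrix();print(R.round(3))
def f(C,z):
    P=np.array([ray(p,T,(c[0]/8+250-.5,c[1]/8+175-.5),z) for c in C]);c=P.mean(0)
    ex=((P[0]-P[1])+(P[3]-P[2]))/2;ey=((P[0]-P[3])+(P[1]-P[2]))/2
    print(c.round(4),np.linalg.norm(ex),np.linalg.norm(ey),np.degrees(np.arctan2(ex[1],ex[0])),np.degrees(np.arctan2(ey[1],ey[0])));return c,ex
h,e=f([(188,253),(329,266),(304,482),(172,472)],.08)
b,e2=f([(122,118),(398,143),(365,403),(100,383)],.036)
print("offset along x",(b-h)@e2/np.linalg.norm(e2))
print("tool y ang",np.degrees(np.arctan2(R[1,1],R[0,1])))
E
```

```text
[[-0.002  0.247 -0.969]
 [ 0.002 -0.969 -0.247]
 [-1.    -0.002  0.001]]
[ 0.4707 -0.2669  0.08  ] 0.017410069039573116 0.029547979539112628 99.20597250379346 9.720302663882801
[ 0.4707 -0.2677  0.036 ] 0.03880790359113104 0.03959733206550679 99.33764121071174 9.062038549065145
offset along x -0.0007599892320608362
tool y ang -75.72179730073279
```

Request:
{"api": "jog_arm", "payload": {"rows": [[0.05,0.0082,0.031,0.087,0,0,100],[0.1,0.0082,0.031,0.087,0,0,100],[0.1,0.0082,0.031,0.087,0,0,100],[0.14,0.0082,0.031,0.087,0,0,100],[0.17,0.0082,0.031,0.087,0,0,100],[0.19,0.0082,0.031,0.087,0,0,100],[0.207,0.0082,0.031,0.087,0,0,100],[0.207,0.0082,0.031,0.087,0,0,100],[0.207,0.0082,0.031,0.087,0,0,100]]}}

```text
time: 2.25
tool_pos: [0.4714, -0.2677, 0.0443]
tcp_rot: [2.137, 0.174, -2.139]
wrist_force: [0.2, 0.2, -0.1]
width: 0.999
```

Request:
{"api": "jog_arm", "payload": {"rows": [[0,0,0,0,0,0,0],[0,0,0,0,0,0,0],[0,0,0,0,0,0,0],[0,0,0,0,0,0,0],[0,0,0,0,0,0,0],[0,0,0,0,0,0,0],[0,0,0,0,0,0,0],[0,0,0,0,0,0,0],[0,0,0,0,0,0,0],[0,0,0,0,0,0,0],[0,0,0,0,0,0,0],[0,0,0,0,0,0,0]], "force": 70}}

```text
time: 3.45
tool_pos: [0.4716, -0.2678, 0.0448]
tcp_rot: [2.138, 0.174, -2.138]
wrist_force: [-1.3, 1.4, 5.2]
width: 0.202
```

Request:
{"api": "jog_arm", "payload": {"rows": [[-0.05,0,0,0,0,0,0],[-0.1,0,0,0,0,0,0],[-0.15,0,0,0,0,0,0],[-0.18,-0.04,-0.01,-0.087,0,0,0],[-0.235,-0.2895,-0.076,-0.087,0,0,0],[-0.235,-0.2895,-0.076,-0.087,0,0,0],[-0.235,-0.2895,-0.076,-0.087,0,0,0],[-0.235,-0.2895,-0.076,-0.087,0,0,0],[-0.235,-0.2895,-0.076,-0.087,0,0,0],[-0.235,-0.2895,-0.076,-0.087,0,0,0],[-0.235,-0.2895,-0.076,-0.087,0,0,0],[-0.235,-0.2895,-0.076,-0.087,0,0,0],[-0.235,-0.2895,-0.076,-0.087,0,0,0]]}}

```text
time: 4.75
tool_pos: [0.4998, 0.0286, 0.279]
tcp_rot: [2.088, 0.26, -2.093]
wrist_force: [-0.7, -0.6, -1.5]
width: 0.202
```

```bash
python3 - <<'E'
from h import *
s=monitor.read_state();im=imaging.read_camera("wrist");cv2.imwrite("pics/w2.png",im)
import pickle;pickle.dump(s,open("w2.pkl","wb"));print(s["time"],s["tool_pos"],s["wrist_force"],s["width"])
E
```

```text
4.75 [0.49977857 0.02862215 0.27898088] [-0.65015468 -0.60904862 -1.45402108] 0.20248665977697886
```

View pics/w2.png

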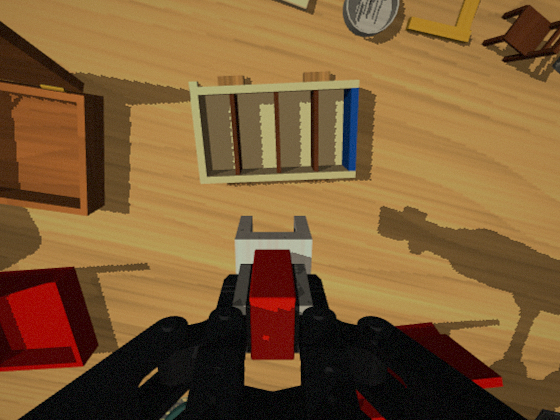

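The spacer is held, with its legs visible at (246,225) and (302,225). The wardrobe spans (191–359, 80–184), with shelves near columns 236, 278 and 315 and the plinth at 351. I'll zoom in.

```bash
python3 - <<'E'
import cv2
im=cv2.imread("pics/w2.png")[70:195,180:370]
cv2.imwrite("pics/w2c.png",cv2.resize(im,None,fx=4,fy=4,interpolation=cv2.INTER_CUBIC))
E
```

```text
(no output)
```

View pics/w2c.png

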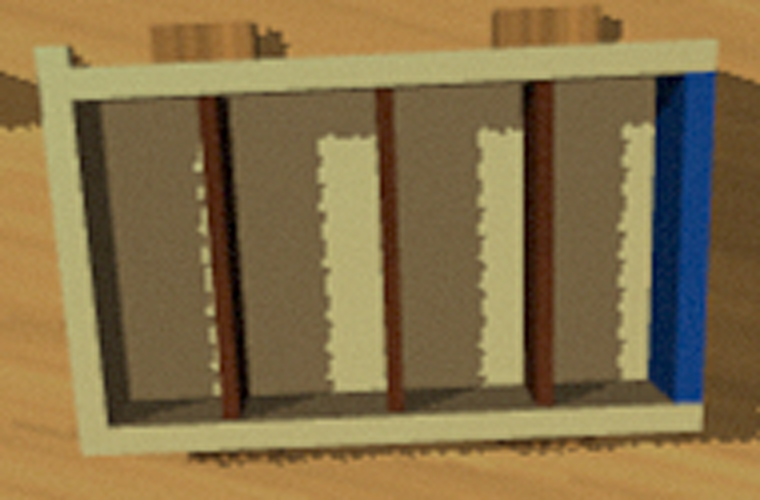

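```bash
python3 - <<'E'
from h import *
import pickle
s=pickle.load(open("w2.pkl","rb"));p,T=TF("wrist",s)
R=Ro.from_rotvec(s["tcp_rot"]).as_matrix();print(R.round(4), "tool y ang",np.degrees(np.arctan2(R[1,1],R[0,1])))
W=lambda c,z,f=4,o=(180,70): ray(p,T,(c[0]/f+o[0]-.5,c[1]/f+o[1]-.5),z)
fu,fl,hl=[W(c,.046) for c in[(717,40),(703,430),(85,455)]]
print("corners",fu.round(4),fl.round(4),hl.round(4),"len",np.linalg.norm(hl-fl),"wid",np.linalg.norm(fu-fl))
L={"plin":((685,75),(670,402),.046),"plout":((716,72),(702,402),.046),"s1r":((553,82),(552,403),.044),"s1l":((535,82),(534,403),.044),"s2r":((393,90),(404,410),.044),"s2l":((376,90),(389,410),.044),"s3l":((200,97),(223,417),.044),"s3r":((218,97),(242,417),.044),"head":((75,100),(108,425),.046)}
P={k:(W(a,z),W(b,z)) for k,(a,b,z) in L.items()}
for k,(a,b) in P.items(): d=a-b;print(k,"line ang",np.degrees(np.arctan2(d[1],d[0])).round(2),np.linalg.norm(d).round(4))
d=hl-fl;print("lower side ang",np.degrees(np.arctan2(d[1],d[0])))
th=np.median([np.arctan2(*(a-b)[[1,0]]) for a,b in P.values()])+np.pi/2
x=np.array([np.cos(th),np.sin(th),0]);y=np.array([-x[1],x[0],0])
o=(P["plin"][0]+P["plin"][1])/2;print("theta",np.degrees(th),"o",o)
for k,(a,b) in P.items(): print(k,(((a+b)/2-o)@x*1e3).round(2),(((a+b)/2-o)@y*1e3).round(2))
print("corner lat",[(c-o)@y for c in(fu,fl,hl)])
t=s["tool_pos"]-o;print("tcp in plinth",t@x,t@y)
E
```

```text
[[-2.400e-03  2.442e-01 -9.697e-01]
 [ 4.000e-04 -9.697e-01 -2.442e-01]
 [-1.000e+00 -1.000e-03  2.200e-03]] tool y ang -75.86810589748337
corners [ 0.624  -0.0345  0.046 ] [ 0.523  -0.0651  0.046 ] [0.4716 0.1082 0.046 ] len 0.18085049307933665 wid 0.10556077577299675
plin line ang 15.83 0.0885
plout line ang 16.49 0.0893
s1r line ang 16.57 0.0876
s1l line ang 16.31 0.0876
s2r line ang 16.57 0.0876
s2l line ang 16.71 0.0876
s3l line ang 16.1 0.0879
s3r line ang 16.55 0.0879
head line ang 16.12 0.089
lower side ang 106.52125078845067
theta 106.48634923883043 o [ 0.57109513 -0.04111993  0.046     ]
plin 0.0 0.0
plout -8.75 -0.02
s1r 34.43 -0.2
s1l 39.47 -0.4
s2r 77.54 0.09
s2l 82.02 -0.09
s3l 130.08 -0.13
s3r 124.87 0.08
head 163.48 -0.13
corner lat [np.float64(-0.05262031089554248), np.float64(0.0529379265336037), np.float64(0.053048091053946075)]
tcp in plinth 0.08711350685838846 0.04859266145231934
```

Request:
{"api": "jog_arm", "payload": {"rows": [[0.02,0.0476,-0.051,-0.041,0,0,0],[0.05,0.0476,-0.051,-0.041,0,0,0],[0.1,0.0476,-0.051,-0.041,0,0,0],[0.14,0.0476,-0.051,-0.041,0,0,0],[0.159,0.0476,-0.051,-0.041,0,0,0],[0.159,0.0476,-0.051,-0.041,0,0,0],[0.159,0.0476,-0.051,-0.041,0,0,0]]}}

```text
time: 5.5
tool_pos: [0.5606, -0.0063, 0.12]
tcp_rot: [2.066, 0.298, -2.071]
wrist_force: [0.6, 0.4, -1.2]
width: 0.201
```

```bash
cat > st.py <<'E'
from h import *
s=monitor.read_state();R=Ro.from_rotvec(s["tcp_rot"]).as_matrix()
o=np.array([.5711,-.0411,0]);th=np.radians(106.49);x=np.array([np.cos(th),np.sin(th),0]);y=np.array([-x[1],x[0],0])
t=s["tool_pos"]-o
print("t",round(s["time"],2),"plinth xyz mm",(np.array([t@x,t@y,t[2]])*1e3).round(2),"F x,y,z",(s["wrist_force"]@x).round(2),(s["wrist_force"]@y).round(2),s["wrist_force"][2].round(2),"yaw",np.degrees(np.arctan2(R[1,1],R[0,1])).round(2),"w",round(s["width"],3))
print("axes x,y,z in tool (rows):\n",(R.T@np.stack([x,y,[0,0,1]],1)).T.round(4))
E
python3 st.py; python3 - <<'E'
from workcell import imaging;import cv2
im=imaging.read_camera("wrist");cv2.imwrite("pics/w3.png",im)
E
```

```text
t 5.5 plinth xyz mm [ 36.37   0.19 119.96] F x,y,z 0.23 -0.67 -1.16 yaw -73.65 w 0.201
axes x,y,z in tool (rows):
 [[ 0.0012 -1.      0.0024]
 [ 0.0025  0.0024  1.    ]
 [-1.     -0.0012  0.0025]]
```

View pics/w3.png

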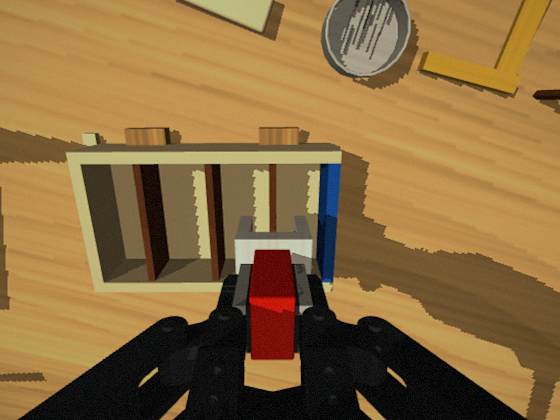

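The spacer sits over shelf1, with its legs at columns 246 and 302 and the shelf at 273. I'll lower it straight down.

Request:
{"api": "jog_arm", "payload": {"rows": [[0.02,0.0,0,0.0,0,0,0],[0.035,0,0,0,0,0,0],[0.045,0,0,0,0,0,0],[0.049,0,0,0,0,0,0],[0.049,0.003,0,0,0,0,0],[0.049,0.006,0,0,0,0,0],[0.049,0.006,0,0,0,0,0]]}}

```text
time: 6.25
tool_pos: [0.5643, -0.0122, 0.0732]
tcp_rot: [2.07, 0.297, -2.066]
wrist_force: [0.7, 0.2, -0.8]
width: 0.199
```

```bash
python3 st.py
```

```text
t 6.25 plinth xyz mm [29.59 -1.7  73.18] F x,y,z 0.01 -0.7 -0.79 yaw -73.64 w 0.199
axes x,y,z in tool (rows):
 [[-3.0e-04 -1.0e+00  2.3e-03]
 [-1.6e-03  2.3e-03  1.0e+00]
 [-1.0e+00  3.0e-04 -1.6e-03]]
```

Request:
{"api": "jog_arm", "payload": {"rows": [[0.001,0.001,0.001,0,0,0,0],[0.002,0.002,0.0015,0,0,0,0],[0.002,0.003,0.0015,0,0,0,0],[0.002,0.004,0.0015,0,0,0,0],[0.002,0.005,0.0015,0,0,0,0],[0.002,0.006,0.0015,0,0,0,0],[0.002,0.007,0.0015,0,0,0,0],[0.002,0.007,0.0015,0,0,0,0]]}}

```text
time: 7.05
tool_pos: [0.5647, -0.0193, 0.0712]
tcp_rot: [2.07, 0.297, -2.067]
wrist_force: [-2.6, 3.4, 0.1]
width: 0.201
```

```bash
python3 st.py
```

```text
t 7.05 plinth xyz mm [22.72 -0.1  71.17] F x,y,z 3.96 1.51 0.15 yaw -73.64 w 0.201
axes x,y,z in tool (rows):
 [[-1.0e-04 -1.0e+00  2.3e-03]
 [-1.4e-03  2.3e-03  1.0e+00]
 [-1.0e+00  1.0e-04 -1.4e-03]]
```

Request:
{"api": "jog_arm", "payload": {"rows": [[0,0.0005,0,0,0,0,0],[0,0.001,0,0,0,0,0],[0,0.0015,0,0,0,0,0],[0,0.0015,0,0,0,0,0]]}}

```text
time: 7.45
tool_pos: [0.5652, -0.0208, 0.0712]
tcp_rot: [2.07, 0.297, -2.067]
wrist_force: [-1.2, 3.8, -0.0]
width: 0.199
```

```bash
python3 st.py
```

```text
t 7.45 plinth xyz mm [21.14 -0.1  71.16] F x,y,z 4.0 0.1 -0.01 yaw -73.64 w 0.199
axes x,y,z in tool (rows):
 [[-1.0e-04 -1.0e+00  2.3e-03]
 [-1.4e-03  2.3e-03  1.0e+00]
 [-1.0e+00  1.0e-04 -1.4e-03]]
```

Request:
{"api": "jog_arm", "payload": {"rows": [[0,0.0003,0,0,0,0,0],[0,0.0006,0,0,0,0,0],[0,0.0006,0,0,0,0,0]]}}

```text
time: 7.75
tool_pos: [0.5654, -0.0214, 0.0712]
tcp_rot: [2.07, 0.297, -2.067]
wrist_force: [-0.8, 2.4, -0.3]
width: 0.203
```

Request:
{"api": "jog_arm", "payload": {"rows": [[0,0.0003,0,0,0,0,0],[0,0.0005,0,0,0,0,0],[0,0.0005,0,0,0,0,0]]}}

```text
time: 8.05
tool_pos: [0.5655, -0.022, 0.0711]
tcp_rot: [2.07, 0.297, -2.067]
wrist_force: [-1.3, 2.8, 0.1]
width: 0.2
```

```bash
python3 st.py
```

```text
t 8.05 plinth xyz mm [19.94 -0.09 71.14] F x,y,z 3.07 0.42 0.08 yaw -73.64 w 0.2
axes x,y,z in tool (rows):
 [[-2.0e-04 -1.0e+00  2.3e-03]
 [-1.4e-03  2.3e-03  1.0e+00]
 [-1.0e+00  2.0e-04 -1.4e-03]]
```

Force is still around 3–4 N, so I'll keep creeping until it clearly rises.

Request:
{"api": "jog_arm", "payload": {"rows": [[0,0.0003,0,0,0,0,0],[0,0.0005,0,0,0,0,0],[0,0.0005,0,0,0,0,0]]}}

```text
time: 8.35
tool_pos: [0.5657, -0.0225, 0.0712]
tcp_rot: [2.07, 0.297, -2.067]
wrist_force: [-1.2, 3.9, 0.1]
width: 0.202
```

Request:
{"api": "jog_arm", "payload": {"rows": [[0,0.0003,0,0,0,0,0],[0,0.0005,0,0,0,0,0],[0,0.0005,0,0,0,0,0]]}}

```text
time: 8.65
tool_pos: [0.5658, -0.023, 0.0712]
tcp_rot: [2.07, 0.297, -2.067]
wrist_force: [-1.6, 4.1, 0.7]
width: 0.203
```

```bash
python3 st.py
```

```text
t 8.65 plinth xyz mm [18.9  -0.11 71.16] F x,y,z 4.35 0.34 0.66 yaw -73.65 w 0.203
axes x,y,z in tool (rows):
 [[-2.0e-04 -1.0e+00  2.4e-03]
 [-1.4e-03  2.4e-03  1.0e+00]
 [-1.0e+00  2.0e-04 -1.4e-03]]
```

Request:
{"api": "jog_arm", "payload": {"rows": [[0,0.0003,0,0,0,0,0],[0,0.0006,0,0,0,0,0],[0,0.0006,0,0,0,0,0]]}}

```text
time: 8.95
tool_pos: [0.5658, -0.023, 0.0711]
tcp_rot: [2.07, 0.298, -2.068]
wrist_force: [-1.3, 6.2, 0.5]
width: 0.201
```

Request:
{"api": "jog_arm", "payload": {"rows": [[0,0.0003,0,0,0,0,0],[0,0.0005,0,0,0,0,0],[0,0.0005,0,0,0,0,0]]}}

```text
time: 9.25
tool_pos: [0.5658, -0.0231, 0.0711]
tcp_rot: [2.07, 0.299, -2.068]
wrist_force: [-1.2, 5.9, 0.9]
width: 0.204
```

```bash
python3 st.py
```

```text
t 9.25 plinth xyz mm [18.78 -0.08 71.13] F x,y,z 5.97 -0.57 0.87 yaw -73.67 w 0.204
axes x,y,z in tool (rows):
 [[ 0.0016 -1.      0.0027]
 [-0.0012  0.0027  1.    ]
 [-1.     -0.0016 -0.0012]]
```

Request:
{"api": "jog_arm", "payload": {"rows": [[0,0.0006,0,0,0,0,0],[0,0.0012,0,0,0,0,0],[0,0.0015,0,0,0,0,0],[0,0.0015,0,0,0,0,0]]}}

```text
time: 9.65
tool_pos: [0.5659, -0.0232, 0.0711]
tcp_rot: [2.071, 0.301, -2.07]
wrist_force: [-2.7, 8.8, 0.3]
width: 0.201
```

```bash
python3 st.py
```

```text
t 9.65 plinth xyz mm [ 1.863e+01 -6.000e-02  7.111e+01] F x,y,z 9.2 0.12 0.34 yaw -73.7 w 0.201
axes x,y,z in tool (rows):
 [[ 0.0039 -1.      0.0032]
 [-0.001   0.0032  1.    ]
 [-1.     -0.004  -0.001 ]]
```

Request:
{"api": "jog_arm", "payload": {"rows": [[0,-0.004,0,0,0,0,0],[0,-0.01,0,0,0,0,0],[0,-0.01,0,0,0,0,0],[-0.03,-0.01,0,0,0,0,0],[-0.049,-0.01,0,0,0,0,0],[-0.049,-0.03,0,0,0,0,0],[-0.049,-0.0594,0,0,0,0,0],[-0.049,-0.0594,0,0,0,0,0],[-0.049,-0.0594,0,0,0,0,0]]}}

```text
time: 10.55
tool_pos: [0.5492, 0.0336, 0.1203]
tcp_rot: [2.07, 0.301, -2.069]
wrist_force: [-0.8, -0.2, -1.8]
width: 0.202
```

```bash
python3 st.py;python3 - <<'E'
from workcell import imaging;import cv2
im=imaging.read_camera("wrist");cv2.imwrite("pics/w4.png",im)
E
```

```text
t 10.55 plinth xyz mm [ 77.81  -0.18 120.33] F x,y,z -0.0 0.8 -1.81 yaw -73.61 w 0.202
axes x,y,z in tool (rows):
 [[ 0.0029 -1.      0.0017]
 [-0.0011  0.0017  1.    ]
 [-1.     -0.0029 -0.0011]]
```

View pics/w4.png

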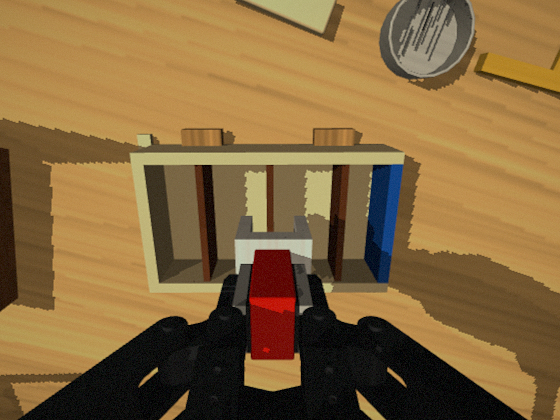

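The spacer is astride shelf2: its legs are at 246 and 302, and the shelf is at 270. Shelf1 now stands closer to the foot, at 337. I'll lower and draw.

Request:
{"api": "jog_arm", "payload": {"rows": [[0.02,0.0,0,0.0,0,0,0],[0.035,0,0,0,0,0,0],[0.045,0,0,0,0,0,0],[0.049,0,0,0,0,0,0],[0.0495,0.003,0,0,0,0,0],[0.0495,0.006,0,0,0,0,0],[0.0495,0.0075,0,0,0,0,0],[0.0495,0.009,0,0,0,0,0],[0.0495,0.0105,0,0,0,0,0],[0.0495,0.012,0,0,0,0,0],[0.0495,0.0135,0,0,0,0,0],[0.0495,0.015,0,0,0,0,0],[0.0495,0.0165,0,0,0,0,0],[0.0495,0.018,0,0,0,0,0],[0.0495,0.0195,0,0,0,0,0],[0.0495,0.021,0,0,0,0,0],[0.0495,0.0225,0,0,0,0,0],[0.0495,0.0235,0,0,0,0,0],[0.0495,0.0235,0,0,0,0,0]]}}

```text
time: 12.5
tool_pos: [0.5561, 0.0105, 0.0707]
tcp_rot: [2.07, 0.3, -2.069]
wrist_force: [0.5, 2.3, -1.6]
width: 0.2
```

```bash
python3 st.py
```

```text
t 12.5 plinth xyz mm [53.78 -0.24 70.72] F x,y,z 2.09 -1.12 -1.6 yaw -73.66 w 0.2
axes x,y,z in tool (rows):
 [[ 0.0027 -1.      0.0026]
 [-0.0011  0.0026  1.    ]
 [-1.     -0.0027 -0.0011]]
```

Request:
{"api": "jog_arm", "payload": {"rows": [[0,0.0006,0,0,0,0,0],[0,0.0012,0,0,0,0,0],[0,0.0018,0,0,0,0,0],[0,0.0022,0,0,0,0,0],[0,0.0022,0,0,0,0,0]]}}

```text
time: 13.0
tool_pos: [0.5567, 0.0084, 0.0707]
tcp_rot: [2.07, 0.3, -2.069]
wrist_force: [-0.1, 4.6, 0.3]
width: 0.2
```

Request:
{"api": "jog_arm", "payload": {"rows": [[0,0.0002,0,0,0,0,0],[0,0.0004,0,0,0,0,0],[0,0.0004,0,0,0,0,0]]}}

```text
time: 13.3
tool_pos: [0.5567, 0.008, 0.0707]
tcp_rot: [2.07, 0.3, -2.069]
wrist_force: [0.6, 3.6, -0.5]
width: 0.205
```

```bash
python3 st.py
```

```text
t 13.3 plinth xyz mm [51.15 -0.17 70.65] F x,y,z 3.29 -1.59 -0.54 yaw -73.65 w 0.205
axes x,y,z in tool (rows):
 [[ 0.0027 -1.      0.0025]
 [-0.001   0.0025  1.    ]
 [-1.     -0.0027 -0.001 ]]
```

Request:
{"api": "jog_arm", "payload": {"rows": [[0,0.0003,0,0,0,0,0],[0,0.0003,0,0,0,0,0]]}}

```text
time: 13.5
tool_pos: [0.5568, 0.0077, 0.0706]
tcp_rot: [2.07, 0.3, -2.069]
wrist_force: [0.7, 4.5, -0.7]
width: 0.199
```

Request:
{"api": "jog_arm", "payload": {"rows": [[0,0.0003,0,0,0,0,0],[0,0.0003,0,0,0,0,0]]}}

```text
time: 13.7
tool_pos: [0.5568, 0.0077, 0.0707]
tcp_rot: [2.07, 0.301, -2.069]
wrist_force: [0.0, 5.6, -0.2]
width: 0.197
```

```bash
python3 st.py
```

```text
t 13.7 plinth xyz mm [50.82 -0.16 70.65] F x,y,z 5.33 -1.61 -0.21 yaw -73.67 w 0.197
axes x,y,z in tool (rows):
 [[ 0.0033 -1.      0.0027]
 [-0.001   0.0027  1.    ]
 [-1.     -0.0033 -0.001 ]]
```

It stalled at 50.8 mm, exactly where predicted (18.8 + 32). One more slight press will confirm it.

Request:
{"api": "jog_arm", "payload": {"rows": [[0,0.0004,0,0,0,0,0],[0,0.0008,0,0,0,0,0],[0,0.0008,0,0,0,0,0]]}}

```text
time: 14.0
tool_pos: [0.5568, 0.0076, 0.0706]
tcp_rot: [2.071, 0.302, -2.07]
wrist_force: [-0.3, 6.8, -0.0]
width: 0.204
```

```bash
python3 st.py
```

```text
t 14.0 plinth xyz mm [50.7  -0.14 70.62] F x,y,z 6.6 -1.62 -0.03 yaw -73.68 w 0.204
axes x,y,z in tool (rows):
 [[ 4.5e-03 -1.0e+00  3.0e-03]
 [-8.0e-04  3.0e-03  1.0e+00]
 [-1.0e+00 -4.5e-03 -8.0e-04]]
```

Request:
{"api": "jog_arm", "payload": {"rows": [[0,-0.004,0,0,0,0,0],[0,-0.01,0,0,0,0,0],[0,-0.01,0,0,0,0,0],[-0.03,-0.01,0,0,0,0,0],[-0.049,-0.01,0,0,0,0,0],[-0.049,-0.03,0,0,0,0,0],[-0.049,-0.06,0,0,0,0,0],[-0.049,-0.0753,0,0,0,0,0],[-0.049,-0.0753,0,0,0,0,0],[-0.049,-0.0753,0,0,0,0,0]]}}

```text
time: 15.0
tool_pos: [0.5356, 0.0794, 0.1197]
tcp_rot: [2.069, 0.302, -2.069]
wrist_force: [0.1, 0.3, -1.6]
width: 0.201
```

```bash
python3 st.py;python3 - <<'E'
from workcell import imaging;import cv2
im=imaging.read_camera("wrist");cv2.imwrite("pics/w5.png",im)
E
```

```text
t 15.0 plinth xyz mm [125.57  -0.16 119.72] F x,y,z 0.28 -0.16 -1.6 yaw -73.59 w 0.201
axes x,y,z in tool (rows):
 [[ 3.6e-03 -1.0e+00  1.5e-03]
 [-4.0e-04  1.5e-03  1.0e+00]
 [-1.0e+00 -3.6e-03 -4.0e-04]]
```

View pics/w5.png

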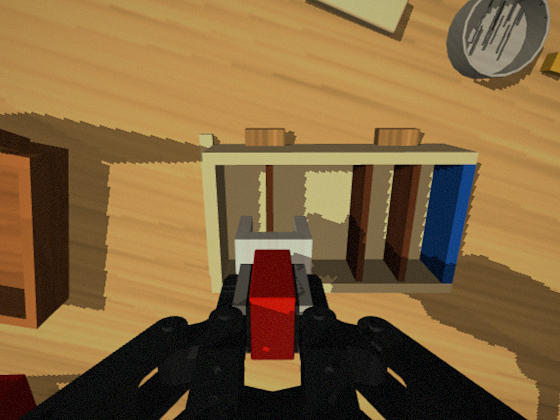

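The spacer is astride shelf3: the shelf is at 268, between legs at 246 and 302. Shelf1 (near 405) and shelf2 (near 360) look evenly spaced.

Request:
{"api": "jog_arm", "payload": {"rows": [[0.02,0.0,0,0.0,0,0,0],[0.035,0,0,0,0,0,0],[0.045,0,0,0,0,0,0],[0.049,0,0,0,0,0,0],[0.0495,0.003,0,0,0,0,0],[0.0495,0.006,0,0,0,0,0],[0.0495,0.0075,0,0,0,0,0],[0.0495,0.009,0,0,0,0,0],[0.0495,0.011,0,0,0,0,0],[0.0495,0.013,0,0,0,0,0],[0.0495,0.015,0,0,0,0,0],[0.0495,0.017,0,0,0,0,0],[0.0495,0.019,0,0,0,0,0],[0.0495,0.021,0,0,0,0,0],[0.0495,0.023,0,0,0,0,0],[0.0495,0.025,0,0,0,0,0],[0.0495,0.027,0,0,0,0,0],[0.0495,0.029,0,0,0,0,0],[0.0495,0.031,0,0,0,0,0],[0.0495,0.031,0,0,0,0,0]]}}

```text
time: 17.05
tool_pos: [0.5446, 0.0491, 0.0701]
tcp_rot: [2.07, 0.301, -2.07]
wrist_force: [-0.2, 4.1, -0.7]
width: 0.202
```

```bash
python3 st.py
```

```text
t 17.05 plinth xyz mm [94.03 -0.18 70.1 ] F x,y,z 3.98 -0.93 -0.7 yaw -73.65 w 0.202
axes x,y,z in tool (rows):
 [[ 3.3e-03 -1.0e+00  2.4e-03]
 [-5.0e-04  2.4e-03  1.0e+00]
 [-1.0e+00 -3.3e-03 -5.0e-04]]
```

Request:
{"api": "jog_arm", "payload": {"rows": [[0,0.0015,0,0,0,0,0],[0,0.003,0,0,0,0,0],[0,0.0045,0,0,0,0,0],[0,0.006,0,0,0,0,0],[0,0.0075,0,0,0,0,0],[0,0.0085,0,0,0,0,0],[0,0.0093,0,0,0,0,0],[0,0.01,0,0,0,0,0],[0,0.0102,0,0,0,0,0],[0,0.0102,0,0,0,0,0]]}}

```text
time: 18.05
tool_pos: [0.5474, 0.0393, 0.07]
tcp_rot: [2.07, 0.301, -2.07]
wrist_force: [0.6, 2.9, -0.3]
width: 0.201
```

```bash
python3 st.py
```

```text
t 18.05 plinth xyz mm [83.78 -0.09 70.01] F x,y,z 2.58 -1.38 -0.31 yaw -73.65 w 0.201
axes x,y,z in tool (rows):
 [[ 3.2e-03 -1.0e+00  2.4e-03]
 [-3.0e-04  2.4e-03  1.0e+00]
 [-1.0e+00 -3.2e-03 -3.0e-04]]
```

Request:
{"api": "jog_arm", "payload": {"rows": [[0,0.0003,0,0,0,0,0],[0,0.0006,0,0,0,0,0],[0,0.0006,0,0,0,0,0]]}}

```text
time: 18.35
tool_pos: [0.5475, 0.0387, 0.07]
tcp_rot: [2.07, 0.301, -2.07]
wrist_force: [-0.3, 4.3, -0.2]
width: 0.203
```

Request:
{"api": "jog_arm", "payload": {"rows": [[0,0.0003,0,0,0,0,0],[0,0.0003,0,0,0,0,0]]}}

```text
time: 18.55
tool_pos: [0.5476, 0.0384, 0.07]
tcp_rot: [2.07, 0.301, -2.07]
wrist_force: [-0.5, 3.8, -0.5]
width: 0.205
```

Request:
{"api": "jog_arm", "payload": {"rows": [[0,0.0003,0,0,0,0,0],[0,0.0003,0,0,0,0,0]]}}

```text
time: 18.75
tool_pos: [0.5477, 0.0384, 0.07]
tcp_rot: [2.07, 0.301, -2.07]
wrist_force: [-0.1, 5.0, -0.4]
width: 0.198
```

```bash
python3 st.py
```

```text
t 18.75 plinth xyz mm [ 8.285e+01 -8.000e-02  7.000e+01] F x,y,z 4.82 -1.3 -0.4 yaw -73.65 w 0.198
axes x,y,z in tool (rows):
 [[ 3.7e-03 -1.0e+00  2.5e-03]
 [-3.0e-04  2.5e-03  1.0e+00]
 [-1.0e+00 -3.7e-03 -3.0e-04]]
```

Request:
{"api": "jog_arm", "payload": {"rows": [[0,0.0005,0,0,0,0,0],[0,0.001,0,0,0,0,0],[0,0.001,0,0,0,0,0]]}}

```text
time: 19.05
tool_pos: [0.5477, 0.0382, 0.07]
tcp_rot: [2.07, 0.303, -2.071]
wrist_force: [0.2, 7.8, -0.0]
width: 0.198
```

```bash
python3 st.py
```

```text
t 19.05 plinth xyz mm [ 8.267e+01 -3.000e-02  6.997e+01] F x,y,z 7.37 -2.43 -0.03 yaw -73.67 w 0.198
axes x,y,z in tool (rows):
 [[ 5.2e-03 -1.0e+00  2.8e-03]
 [-1.0e-04  2.8e-03  1.0e+00]
 [-1.0e+00 -5.2e-03 -1.0e-04]]
```

Shelf3 bedded at 82.7 mm, as expected. Now I'll back off, lift, and travel to above the oak chest.

Request:
{"api": "jog_arm", "payload": {"rows": [[0,-0.004,0,0,0,0,0],[0,-0.01,0,0,0,0,0],[0,-0.01,0,0,0,0,0],[-0.03,-0.01,0,0,0,0,0],[-0.07,-0.01,0,0,0,0,0],[-0.11,-0.01,0,0,0,0,0],[-0.15,-0.03,0.0,0,0,0,0],[-0.15,-0.07,0.005,0,0,0,0],[-0.15,-0.11,0.01,0,0,0,0],[-0.15,-0.15,0.015,0,0,0,0],[-0.15,-0.19,0.02,0,0,0,0],[-0.15,-0.23,0.022,0,0,0,0],[-0.15,-0.27,0.022,0,0,0,0],[-0.15,-0.291,0.022,0,0,0,0],[-0.15,-0.291,0.022,0,0,0,0],[-0.15,-0.291,0.022,0,0,0,0]]}}

```text
time: 20.65
tool_pos: [0.4448, 0.3101, 0.2212]
tcp_rot: [2.068, 0.302, -2.07]
wrist_force: [0.3, 0.2, -1.8]
width: 0.205
```

```bash
python3 st.py;python3 - <<'E'
from h import *
s=monitor.read_state();im=imaging.read_camera("wrist");cv2.imwrite("pics/w6.png",im)
import pickle;pickle.dump(s,open("w6.pkl","wb"));print(s["tool_pos"])
p,T=TF("wrist",s);M=np.linalg.inv(T)
P=M@np.array([.445,.311,.008,1]);print("target px",p["fx"]*P[0]/P[2]+p["cx"],p["fy"]*P[1]/P[2]+p["cy"])
E
```

```text
t 20.65 plinth xyz mm [372.64  21.41 221.19] F x,y,z 0.09 -0.36 -1.75 yaw -73.59 w 0.205
axes x,y,z in tool (rows):
 [[ 3.8e-03 -1.0e+00  1.4e-03]
 [ 3.0e-04  1.4e-03  1.0e+00]
 [-1.0e+00 -3.8e-03  3.0e-04]]
[0.4447978  0.31014005 0.22119375]
target px 272.2544870715585 180.5903014325672
```

View pics/w6.png

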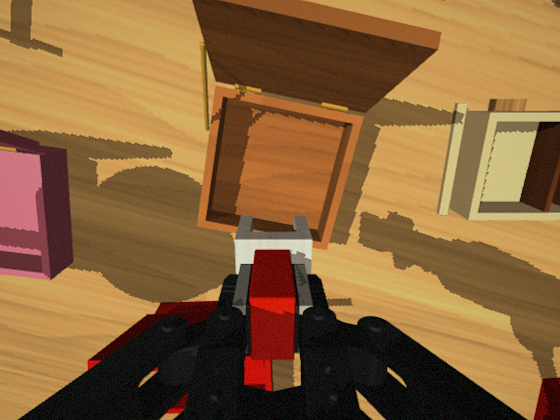

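The target lands at (272,181), inside the oak chest's open floor (about 215–345 by 95–235), and the lid is clear at the top. I'll lower it.

Request:
{"api": "jog_arm", "payload": {"rows": [[0.04,0,-0.003,0,0,0,0],[0.08,0,-0.005,0,0,0,0],[0.12,0,-0.005,0,0,0,0],[0.145,0,-0.005,0,0,0,0],[0.158,0,-0.005,0,0,0,0],[0.164,0,-0.005,0,0,0,0],[0.166,0,-0.005,0,0,0,0],[0.167,0,-0.005,0,0,0,0],[0.167,0,-0.005,0,0,0,0]]}}

```text
time: 21.6
tool_pos: [0.4508, 0.3123, 0.0557]
tcp_rot: [2.072, 0.302, -2.069]
wrist_force: [-0.4, -1.0, -0.6]
width: 0.201
```

```bash
python3 st.py
```

```text
t 21.6 plinth xyz mm [373.    15.03  55.74] F x,y,z -0.89 0.66 -0.61 yaw -73.66 w 0.201
axes x,y,z in tool (rows):
 [[ 0.0047 -1.      0.0027]
 [-0.0024  0.0027  1.    ]
 [-1.     -0.0047 -0.0024]]
```

Request:
{"api": "jog_arm", "payload": {"rows": [[0.001,0,0,0,0,0,0],[0.002,0,0,0,0,0,0],[0.0025,0,0,0,0,0,0],[0.0025,0,0,0,0,0,0]]}}

```text
time: 22.0
tool_pos: [0.4507, 0.3124, 0.0533]
tcp_rot: [2.072, 0.303, -2.069]
wrist_force: [0.9, 0.8, -1.7]
width: 0.203
```

Request:
{"api": "jog_arm", "payload": {"rows": [[0.0005,0,0,0,0,0,0],[0.001,0,0,0,0,0,0],[0.001,0,0,0,0,0,0]]}}

```text
time: 22.3
tool_pos: [0.4509, 0.3125, 0.0528]
tcp_rot: [2.072, 0.303, -2.069]
wrist_force: [-1.4, -1.3, 4.2]
width: 0.197
```

It touched down at 0.0528 m, as computed. I'll release and retreat straight up.

Request:
{"api": "jog_arm", "payload": {"rows": [[0,0,0,0,0,0,25],[0,0,0,0,0,0,35],[0,0,0,0,0,0,50],[0,0,0,0,0,0,50],[0,0,0,0,0,0,50],[-0.02,0,0,0,0,0,50],[-0.05,0,0,0,0,0,50],[-0.1,0,0,0,0,0,50],[-0.15,0,0,0,0,0,50],[-0.2,0,0,0,0,0,50],[-0.2,0,0,0,0,0,50]]}}

```text
time: 23.4
tool_pos: [0.455, 0.3141, 0.2625]
tcp_rot: [2.091, 0.31, -2.056]
wrist_force: [0.9, 0.1, 0.8]
width: 0.498
```

Request:
{"api": "jog_arm", "payload": {"rows": [[0,0.05,0.0,0,0,0,50],[0,0.1,0.0,0,0,0,50],[0,0.13,0.0,0,0,0,50],[0,0.13,0.0,0,0,0,50],[0,0.13,0.0,0,0,0,50]]}}

```text
time: 23.9
tool_pos: [0.4915, 0.1889, 0.2608]
tcp_rot: [2.091, 0.309, -2.058]
wrist_force: [-0.3, -0.2, -0.6]
width: 0.501
```

```bash
python3 st.py;python3 - <<'E'
from h import *
s=monitor.read_state();im=imaging.read_camera("wrist");cv2.imwrite("pics/w7.png",im)
import pickle;pickle.dump(s,open("w7.pkl","wb"))
E
```

```text
t 23.9 plinth xyz mm [243.19  11.06 260.8 ] F x,y,z -0.13 0.39 -0.61 yaw -73.76 w 0.501
axes x,y,z in tool (rows):
 [[ 0.0096 -0.9999  0.0045]
 [-0.0177  0.0044  0.9998]
 [-0.9998 -0.0097 -0.0176]]
```

View pics/w7.png

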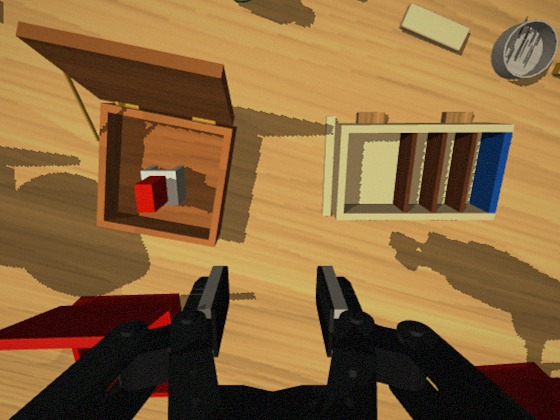

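The spacer stands upright in the oak chest at (158,188), and the three shelves look evenly spaced. A brief numeric check of the gaps comes next.

```bash
python3 - <<'E'
from h import *
import pickle
s=pickle.load(open("w7.pkl","rb"));p,T=TF("wrist",s);M=np.linalg.inv(T);im=cv2.imread("pics/w7.png")
th=np.radians(106.49);x=np.array([np.cos(th),np.sin(th),0]);y=np.array([-x[1],x[0],0]);o=np.array([.5711,-.0411,.044])
xs=np.arange(-12,115,.5);ys=np.arange(-25,26,5)
G=np.array([[M@np.r_[o+a/1e3*x+b/1e3*y,1] for a in xs] for b in ys])
u=(p["fx"]*G[...,0]/G[...,2]+p["cx"]).astype(np.float32);v=(p["fy"]*G[...,1]/G[...,2]+p["cy"]).astype(np.float32)
I=np.median(cv2.remap(im,u,v,cv2.INTER_LINEAR).astype(float),0)
for i in range(0,len(xs),2):print(xs[i],I[i].astype(int).tolist(),end=" ; ")
E
```

```text
-12.0 [81, 150, 201] ; -11.0 [90, 135, 169] ; -10.0 [122, 98, 100] ; -9.0 [136, 72, 29] ; -8.0 [137, 68, 17] ; -7.0 [136, 68, 20] ; -6.0 [136, 69, 21] ; -5.0 [137, 69, 19] ; -4.0 [137, 70, 19] ; -3.0 [126, 64, 17] ; -2.0 [99, 51, 15] ; -1.0 [78, 40, 12] ; 0.0 [75, 39, 12] ; 1.0 [75, 38, 9] ; 2.0 [76, 39, 10] ; 3.0 [77, 38, 10] ; 4.0 [77, 39, 11] ; 5.0 [76, 39, 8] ; 6.0 [76, 39, 9] ; 7.0 [76, 38, 10] ; 8.0 [76, 38, 10] ; 9.0 [76, 38, 8] ; 10.0 [77, 40, 10] ; 11.0 [76, 40, 10] ; 12.0 [76, 39, 10] ; 13.0 [77, 41, 12] ; 14.0 [76, 39, 9] ; 15.0 [76, 39, 10] ; 16.0 [77, 39, 9] ; 17.0 [76, 39, 10] ; 18.0 [77, 39, 11] ; 19.0 [77, 40, 11] ; 20.0 [76, 37, 6] ; 21.0 [78, 50, 24] ; 22.0 [99, 115, 111] ; 23.0 [105, 150, 163] ; 24.0 [81, 122, 142] ; 25.0 [70, 105, 125] ; 26.0 [53, 84, 113] ; 27.0 [31, 58, 96] ; 28.0 [20, 45, 89] ; 29.0 [22, 48, 90] ; 30.0 [21, 48, 88] ; 31.0 [18, 39, 75] ; 32.0 [10, 29, 57] ; 33.0 [13, 26, 51] ; 34.0 [14, 27, 53] ; 35.0 [12, 26, 52] ; 36.0 [14, 28, 53] ; 37.0 [11, 27, 54] ; 38.0 [12, 28, 54] ; 39.0 [13, 28, 55] ; 40.0 [15, 29, 57] ; 41.0 [13, 29, 55] ; 42.0 [15, 2
[... 824 characters left out ...]
118, 136] ; 83.0 [71, 107, 128] ; 84.0 [73, 109, 129] ; 85.0 [73, 110, 130] ; 86.0 [74, 109, 130] ; 87.0 [73, 109, 130] ; 88.0 [74, 109, 130] ; 89.0 [73, 108, 130] ; 90.0 [58, 89, 117] ; 91.0 [33, 61, 100] ; 92.0 [22, 47, 92] ; 93.0 [20, 45, 90] ; 94.0 [22, 48, 92] ; 95.0 [19, 40, 77] ; 96.0 [13, 29, 60] ; 97.0 [13, 26, 53] ; 98.0 [15, 27, 54] ; 99.0 [14, 29, 55] ; 100.0 [15, 31, 56] ; 101.0 [15, 29, 56] ; 102.0 [15, 29, 56] ; 103.0 [13, 27, 53] ; 104.0 [13, 27, 53] ; 105.0 [13, 27, 52] ; 106.0 [13, 25, 50] ; 107.0 [10, 20, 46] ; 108.0 [46, 73, 94] ; 109.0 [112, 167, 178] ; 110.0 [131, 193, 206] ; 111.0 [131, 195, 207] ; 112.0 [129, 193, 205] ; 113.0 [129, 193, 205] ; 114.0 [130, 193, 206] ;
```

Shelf centres are at 28.9, 60.9 and 92.9 mm, so they are 32.0 mm apart. Correcting for its 2 mm higher edge, the plinth's inner face is at about -0.8 mm, which puts shelf1 about 29.7 mm from it (nominal 29.5). All three are within tolerance, so I'm handing in.

```bash
python3 -c "
from workcell import finish_job
print(finish_job())"
```

```text
the job is handed in; nothing more can be done
None
```

The three shelves are set an equal gap apart, and the spacer stands released and upright in the oak chest. I handed the job in at about 24 s on the robot's clock; no verdict was reported.

- **Bedding:** the spacer bedded against each board at 18.8, 50.8 and 82.7 mm from the foot board, against an ideal step of 32 mm. The highest pulling force I read was about 9 N, well under the 20 N limit.
- **Final image check:** shelf spacings measured about 32.0 mm (nominal 32). Shelf 1 was about 29.7 mm from the foot board (nominal 29.5), a reading that depends on a parallax correction for the foot board.
- **Spacer:** it touched the chest floor at the computed height, and the last picture shows it standing clear of the chest walls with the gripper well away.
- **Disagreement:** the first contact came about 1.4 mm closer to the foot board than the camera estimate of 20.2 mm predicted. That is within the camera's 2 mm calibration and the unmeasured block offset, so I went by touch.
- **Not checked:** I did not measure whether any bystander moved, but nothing went near them.

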